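# Restack a nested sample tray on its lugs

## Robot

A 7-joint arm with a two-finger parallel gripper is mounted at the origin on a cart in front of the work surface, level with it; the furniture and walls round the work are solid. World frame = base frame: x ahead of the robot, y to its left, z up, the work surface at z = 0. Lengths are in m, angles in degrees, forces in N, time in s.
With the tool pointing down it reaches from about 0.425 to 0.875 m from the base axis. Payload 4.7 kg.
Tool frame: the origin (TCP) lies midway between the tips of the shut fingers; the grasp point (between the pads) lies 19 mm behind it; z points along the fingers, y is the direction in which the jaws open and shut (so a half turn about z gives the same grasp; the last joint's range is limited). The gripper opens to 87 mm and grips with 3 to 60 N. Pads are 19 mm wide; open, the fingers measure 117 mm over their backs; the gripper's body (75 mm by 190 mm) begins 51 mm behind the grasp point.
Start: joints at [75.063, 18.392, -4.016, 83.108, 1.295, 78.541, -3.26], TCP at [0.176, -0.626, 0.223] pointing down, gripper open.
Joint ranges: [-163.93, 163.93], [-17.29, 119.83], [-79.2, 71.16], [3.27, 140.29], [-89.18, 269.18], [5.43, 117.66], [-154.24, 154.24]. Speed limits (degrees/s): [147.25, 147.25, 180, 180, 180, 180, 180].

## Interface

Orientations are given as a 3x3 rotation matrix whose columns are the frame's x, y, z axes.
In Python, from station import robot gives the robot as it stands. The module is installed in compiled form; this text tells all that it offers.
- The arm moves only by the tool step_arm, never from a script. Its argument "steps" is text: rows parted by semicolons, each of 7 numbers parted by spaces: the turn, a rotation vector about the tool's x, y, z in degrees, then the shift along the tool's x, y, z in mm, then the finger opening in mm, from 0 to 87. In form: rx ry rz x y z claw; .... A call has exactly 10 rows; each row shifts and turns the commanded pose from where the row before left it, along the tool's axes as they then stand; what a row does not reach is not made up. A row lasts 1/8 s, in which the tool goes at most 62.5 mm and 10.7 degrees, less where a joint would pass 70% of its speed; a pose out of reach is approached as far as the arm can. A call with a gripper value outside its range is refused whole. The fingers move at their own pace and stop on an object; "squeeze" is the grip in N (left out, the last holds). Time passes only in rows, so rows that do not move let the fingers close, or fill a call up. It gives the time, the measured TCP pose, the force and the opening at its end, in the units of the state.
- robot.get_obs(): the state, without advancing time (a new reading comes with each control period).
- robot.get_image(name): name is "scene" or "top" or "wrist"; returns a dict with "img" (420x560x3 uint8, blue, green, red), "range_z" (420x560 float32, m along the optical axis (not along the pixel's ray), 0 where there is no reading), "fx", "fy", "cx", "cy" (pixels), "eye" and "attitude" of the camera in the world. Camera axes: x right, y up, looking along -z (the intrinsics and any distortion apply to the point x, -y, -z); pixel columns grow to the right and rows downward; lengths in m; the calibration is good to about 2 mm. A picture is of the moment at which its call begins.
- robot.hand_in(): hands the job in, once; it reports no verdict.
The state is a dict: "t": time; "joint_positions": joint angles; "qvel": joint speeds; "effort": joint torques, N m; "position": TCP position; "ee_rot": TCP orientation; "ft_force": force on the tool from outside, world axes, zero at the start; "torque": the same for the moment, N m; "gripper_width": finger opening in m.
Only numpy, scipy, OpenCV 4.12 (cv2) and the standard library are available. Lean on these libraries where they do the work, as an engineer would, in place of code of your own. Each camera call takes 0.05 s, during which the arm holds its last target. There are 200 camera calls.

## Task

The blue sample tray is nested down inside the white tray that is screwed to the bench. Lift it out, turn it half round, and stack it on the grey yoke of the white tray: its orange tongue hooked in under the orange keeper, its two feet at the other end down inside the stops, so that it sits level on all its lugs. The yoke's height is not known, so feel for it; press only lightly, do not force anything or upset the things round about, and keep each rubber stopper in its tray.

Things in the scene. Friction and masses are not known exactly. Their poses are not given: they have to be found in the camera images.
- base_tray: White stack-nest tray screwed to the bench on a 154x76x4 mm steel plate. Outside 104x48 mm at the bottom, 116x60 mm at the rim, 50 mm high. Origin: centre of the tray's underside, 4 mm above the bench; x along it, y across, z up (all mm here are in a tray's own frame). Round it a grey yoke, moulded with keeper (-x end) and stops (+x end), stands level at an unknown height h, 1 to 18 mm; it stays put below 40 N.
- top_tray: Blue loose tray, about 0.1 to 0.17 kg, same shell and frame as the white one, without yoke; starts nested in it, facing the same way, origin 30 mm higher, and lifts straight out. Bottom lugs (z 0 to 5): orange tongue in the middle of the +x end, two feet at the -x end. Stacked: level, x axis reversed, origin at z 46 + h of the white tray, h being the yoke's unknown height.
- grips (a point): on the blue tray: midway between its two orange ribbed grip blocks (x 0, y 0, z 41 mm). They stand on its long sides at x -16 to 16, z 28 to 54, with vertical outer faces 62 mm apart (y -31 and 31). While nested, their lower ends are 8 mm above the white rim and the yoke's side rails (y 32 to 35) at least 6 mm below them.
- tongue (a point): on the blue tray: middle of the tongue tip's underside (x 67, y 0, z 0 mm). Tongue 12 mm wide, 5 mm thick, sticks out 15 mm. Roof and stops both overlap the tray, so straight down or a level slide is blocked: tongue end down 4 to 7 degrees, tip down onto the keeper ledge just short of the roof until it touches, slide in under the roof, then lower the feet inside the stops.
- heel (a point): on the blue tray: midway between the tips of its two feet, at their underside (x -63, y 0, z 0 mm). The feet are 9 mm wide (y 12.5 to 21.5 either side), 5 mm thick.
- keeper (a point): fixed on the white tray at x -67, y 0, z 46 mm: the stacked tongue tip's underside belongs h above it. Keeper pocket, open towards the tray: ledge top z 46+h from x -73 to -57; roof from x -73 to -62, underside z 53.2+h, top z 57.2+h; back face x -69; cheeks at y -9 and 9. So the tongue has 2 mm of play above and behind, 3 mm sideways.
- stops (a point): fixed on the white tray at x 63, y 0, z 46 mm: the stacked tray's heel point belongs h above it. Ledges for the feet with top at z 46+h, either side of the middle (y 10.5 to 28.5), x 57 to 65; stops 6 mm high round their outside, inner faces at x 65 and y -25 and 25.
- stopper_low: red-brown rubber stopper, 28 mm wide, 24 mm high, standing loose on the floor of the white tray; origin at the centre of its underside
- stopper_high: red-brown rubber stopper, 20 mm wide, 24 mm high, standing loose on the floor of the blue tray; origin at the centre of its underside
- flask_small: small conical flask with pink contents, 51 mm wide, 88 mm high; origin at centre of its underside; a bystander
- beaker_glass: small glass beaker, 57 mm wide, 73 mm high; origin at centre of its underside; a bystander
- bottle_clear: white screw-cap reagent bottle with blue cap, 65 mm wide, 145 mm high; origin at centre of its underside; a bystander
- crucible: white porcelain crucible, 44 mm wide, 35 mm high; origin at centre of its underside; a bystander
- petri_0: petri dish, 61 mm wide, 16 mm high; origin at centre of its underside; a bystander
- tape_masking: roll of masking tape lying flat, 96 mm wide, 19 mm high; origin at centre of its underside; a bystander

How it is judged (in metres and radians):
At the end, for the whole second after the job is handed in: Blue tray at rest, let go, turned half round and level within 0.03 rad on the yoke: tongue tip under the roof and feet inside the stops, each within 3.5 mm lengthwise and 5 mm sideways of their places, at 44.5 to 67.5 mm height; larger stopper inside the white tray, smaller one inside the blue (x of tongue in the frame of base_tray between -0.0705 and -0.0635 m and y of tongue in the frame of base_tray between -0.005 and 0.005 m and z of tongue in the frame of base_tray between 0.0445 and 0.0675 m and x of heel in the frame of base_tray between 0.0595 and 0.0665 m and y of heel in the frame of base_tray between -0.005 and 0.005 m and z of heel in the frame of base_tray between 0.0445 and 0.0675 m and angle between top_tray's own z axis and vertical below 0.03 rad and linear speed of top_tray below 0.01 m/s and angular speed of top_tray below 0.1 rad/s and x of stopper_low in the frame of base_tray between -0.058 and 0.058 m and y of stopper_low in the frame of base_tray between -0.03 and 0.03 m and z of stopper_low in the frame of base_tray between -0.003 and 0.045 m and x of stopper_high in the frame of top_tray between -0.058 and 0.058 m and y of stopper_high in the frame of top_tray between -0.03 and 0.03 m and z of stopper_high in the frame of top_tray between -0.003 and 0.045 m); the robot touches nothing.
It fails at once if the trays are rammed together with more than 40 N (contact force between base_tray and top_tray above 40 N).
It fails at once if a bystander (flask, beaker, bottle, crucible, petri dish, tape) is moved more than 20 mm (distance of any of flask_small, beaker_glass, bottle_clear, crucible, petri_0, tape_masking from where it was at the start of the episode above 0.02 m).
It also fails if it takes over 51 s, if anything falls off the work surface, if the arm or the gripper's body presses on something with over 40 N, if the wrist force passes 120 N, or if a joint passes its speed limit or range.

## Working session

There is one attempt and no reset: what is moved stays moved. The work goes in short steps, Python scripts to look and compute and a tool call to move; the robot and the scene stay as the last step left them, time stands still between calls to the robot, and variables do not carry over. Pictures are saved under pics/ and viewed, about 8 in all and at most 12, crops included, and the job is handed in when it is done.

Besides the shell and the picture viewer there is one more tool, called after ">>>" as name(argument=value, ...) on one line, values as JSON. step_arm: Moves the arm, as the interface text tells. Its arguments: {"type":"object","properties":{"steps":{"type":"string"},"squeeze":{"type":"number"}},"required":["steps"]}

```bash
mkdir -p pics; cat > h.py <<'E'
import numpy as np, cv2
from station import robot
def cam(n): return robot.get_image(n)
def pts(d):
    z=d["range_z"]; v,u=np.mgrid[:z.shape[0],:z.shape[1]]
    c=np.dstack([(u-d["cx"])/d["fx"]*z,-(v-d["cy"])/d["fy"]*z,-z])
    return c@np.array(d["attitude"]).T+np.array(d["eye"])
E
python3 - <<'E'
from h import *
o=robot.get_obs()
print({k:np.round(v,4) for k,v in o.items()})
for n in("scene","top"):
    d=cam(n); print(n,d["eye"],np.round(d["attitude"],3),d["fx"],[k for k in d]); cv2.imwrite(f"pics/{n}0.png",d["img"])
    np.savez(f"{n}0.npz",P=pts(d),img=d["img"],z=d["range_z"])
E
```

```text
{'t': np.float64(0.0), 'joint_positions': array([75.0636, 18.4408, -4.0163, 83.174 ,  1.2944, 78.5399, -3.2591]), 'qvel': array([-0.077 , -0.0884, -0.0731,  0.0176,  0.0545, -0.0427, -0.0776]), 'effort': array([ 0.00000e+00, -4.91292e+01, -4.04200e-01, -3.12527e+01,
       -6.40000e-02,  4.39000e-02,  2.00000e-04]), 'position': array([ 0.1762, -0.6251,  0.2214]), 'ee_rot': array([[ 9.625e-01,  2.714e-01, -6.000e-04],
       [ 2.714e-01, -9.625e-01,  1.800e-03],
       [-1.000e-04, -1.900e-03, -1.000e+00]]), 'ft_force': array([ 0.059 ,  0.0535, -0.2734]), 'torque': array([-0.0033, -0.0329, -0.0005]), 'gripper_width': np.float64(0.0872)}
scene [0.03255813 0.76368312 0.6848637 ] [[-0.851  0.278 -0.445]
 [-0.524 -0.49   0.696]
 [-0.025  0.826  0.563]] 443.59694852428487 ['img', 'range_z', 'fx', 'fy', 'cx', 'cy', 'eye', 'attitude']
top [0.4144226  0.00145345 1.39058402] [[ 0.012  0.996 -0.084]
 [-1.     0.011 -0.011]
 [-0.011  0.085  0.996]] 523.8705559790203 ['img', 'range_z', 'fx', 'fy', 'cx', 'cy', 'eye', 'attitude']
```

View pics/top0.png

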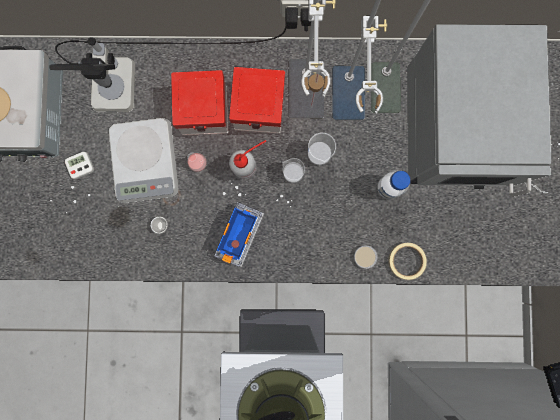

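View pics/scene0.png

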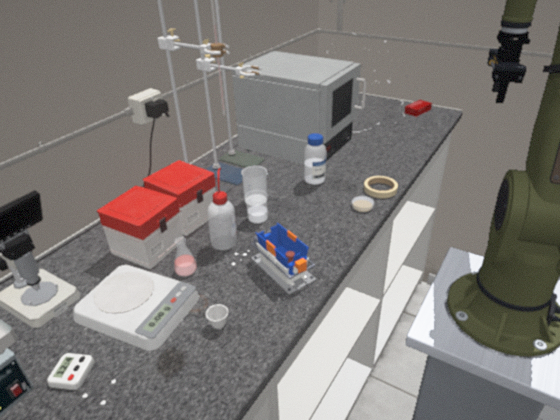

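```bash
python3 - <<'E'
from h import *
f=np.load("top0.npz");P,img=f["P"],f["img"]
hsv=cv2.cvtColor(img,cv2.COLOR_BGR2HSV);H,S,V=hsv[...,0],hsv[...,1],hsv[...,2]
roi=np.zeros(H.shape,bool);roi[195:275,205:275]=1
b=roi&(H>100)&(H<130)&(S>120); o=roi&(H>5)&(H<18)&(S>180)&(V>150); w=roi&(P[...,2]>.035)
for n,m in(("blue",b),("orange",o),("high",w)):
    q=P[m]; print(n,m.sum(),q.mean(0).round(4),q.max(0).round(4)); 
    r=cv2.minAreaRect((q[:,:2]*1000).astype(np.float32)); print(r)
k,l,st,c=cv2.connectedComponentsWithStats(o.astype(np.uint8))
for i in range(1,k): print(st[i],P[l==i].mean(0).round(4),P[l==i][:,2].max())
a=cv2.resize(img[195:275,205:275],None,fx=6,fy=6,interpolation=cv2.INTER_CUBIC)
s=cv2.imread("pics/scene0.png")[215:300,240:330]; s=cv2.resize(s,(int(90*480/85),480),interpolation=cv2.INTER_CUBIC)
cv2.imwrite("pics/c1.png",np.hstack([a,s])[:, :800] if a.shape[1]+s.shape[1]<=800 else cv2.resize(np.hstack([a,s]),(800,410)))
E
```

```text
blue 1049 [0.4627 0.1181 0.0551] [0.5256 0.164  1.3906]
((443.2789611816406, 73.00786590576172), (154.3077392578125, 124.4207534790039), 68.0423812866211)
orange 82 [0.4247 0.1272 0.0906] [0.5219 0.1505 1.3906]
((427.9815673828125, 96.0218505859375), (141.6217498779297, 128.26300048828125), 39.67439270019531)
high 1361 [0.4601 0.1134 0.0809] [0.5417 0.176  1.3906]
((442.9001159667969, 75.16482543945312), (158.0138702392578, 150.23179626464844), 67.79083251953125)
[247 210   1   1   1] [0.5219 0.0937 0.0392] 0.03924872743346142
[249 211   1   1   1] [0.5192 0.0883 0.0416] 0.041572187912205294
[227 223   2   3   4] [0.4819 0.1384 0.0882] 0.09186609558222347
[224 227   4   8  12] [0.4671 0.1436 0.0867] 0.09222759680026105
[249 232   2   2   3] [0.4615 0.0836 0.0885] 0.0908274410623009
[248 235   2   1   2] [0.4558 0.0858 0.0854] 0.08689068603120687
[245 237   4   7  12] [0.4417 0.0831 0.194 ] 1.3905840240411633
[223 255  10   8  47] [0.397  0.1394 0.0679] 0.07536490859267131
```

View pics/c1.png

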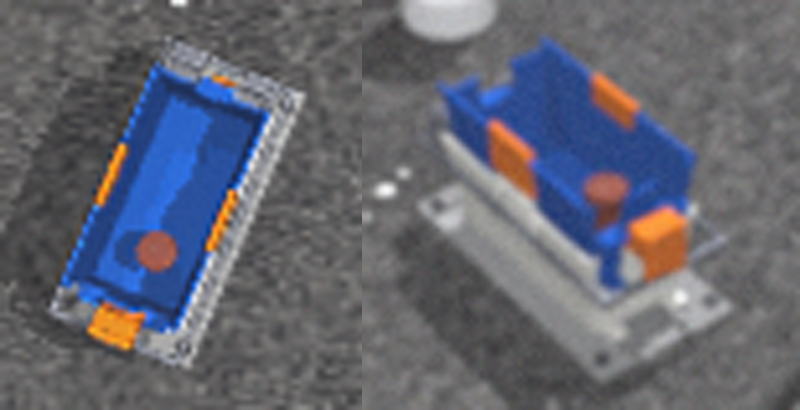

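>>> step_arm(steps="0 0 0 39.4 -27.3 0 87; 0 0 0 39.4 -27.3 0 87; 0 0 0 39.4 -27.3 0 87; 0 0 0 39.4 -27.3 0 87; 0 0 0 39.4 -27.3 0 87; 0 0 0 39.4 -27.3 0 87; 0 0 0 39.4 -27.3 0 87; 0 0 0 39.4 -27.3 0 87; 0 0 0 17.6 -46.2 0 87; 0 0 0 17.6 -46.2 0 87")

```text
t: 1.35
position: [0.4293, -0.2295, 0.222]
ee_rot: [[0.962, 0.272, -0.001], [0.272, -0.962, 0.001], [-0.001, -0.001, -1.0]]
ft_force: [0.1, 0.4, 0.3]
gripper_width: 0.0869
```

>>> step_arm(steps="0 0 0 17.6 -46.2 0 87; 0 0 0 17.6 -46.2 0 87; 0 0 0 17.6 -46.2 0 87; 0 0 0 17.6 -46.2 0 87; 0 0 0 17.6 -46.2 0 87; 0 0 0 17.6 -46.2 0 87; 0 0 0 17.6 -46.2 0 87; 0 0 10.5 0 0 0 87; 0 0 10.5 0 0 0 87; 0 0 10.5 0 0 0 87")

```text
t: 2.6
position: [0.4597, 0.1134, 0.2221]
ee_rot: [[0.961, -0.277, -0.001], [-0.277, -0.961, -0.0], [-0.001, 0.0, -1.0]]
ft_force: [0.9, -1.0, -0.7]
gripper_width: 0.0869
```

```bash
python3 - <<'E'
from h import *
o=robot.get_obs()
for k in("t","joint_positions","position","ee_rot","ft_force"): print(k,np.round(o[k],4))
d=cam("wrist");cv2.imwrite("pics/w1.png",d["img"]);np.savez("w1.npz",P=pts(d),img=d["img"]);print(d["eye"],np.round(d["attitude"],3))
E
```

```text
t 2.6
joint_positions [  32.0872   -2.1937  -47.4055  105.7569   -1.665    75.7822 -120.9628]
position [0.4597 0.1134 0.2221]
ee_rot [[ 9.609e-01 -2.769e-01 -8.000e-04]
 [-2.769e-01 -9.609e-01 -2.000e-04]
 [-7.000e-04  5.000e-04 -1.000e+00]]
ft_force [ 0.8557 -1.0141 -0.7122]
[0.52815176 0.09497468 0.38371371] [[-0.278  0.928  0.249]
 [-0.961 -0.268 -0.072]
 [ 0.    -0.259  0.966]]
```

View pics/w1.png

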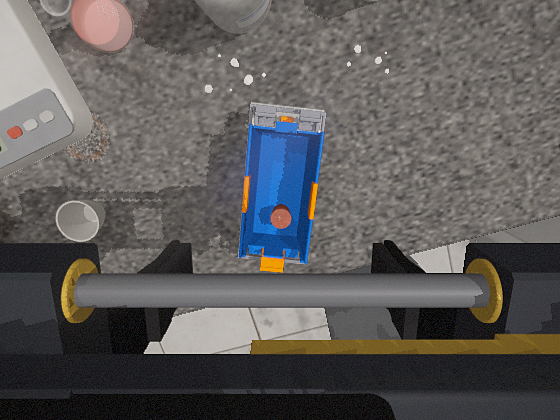

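```bash
cat > m.py <<'E'
from h import *
def ana(P,img,roi):
    hsv=cv2.cvtColor(img,cv2.COLOR_BGR2HSV);H,S,V=hsv[...,0].astype(int),hsv[...,1],hsv[...,2]
    r=np.zeros(H.shape,bool);r[roi[0]:roi[1],roi[2]:roi[3]]=1
    r&=P[...,2]<.3
    b=r&(H>100)&(H<130)&(S>120); o=r&(H>5)&(H<20)&(S>180)&(V>120)
    return r,b,o
E
python3 - <<'E'
from m import *
f=np.load("w1.npz");P,img=f["P"],f["img"]
r,b,o=ana(P,img,(95,285,225,345))
q=P[b]; print("blue z pct",np.percentile(q[:,2],[1,50,90,95,98,99.5]).round(4))
rim=b&(P[...,2]>.079); q=P[rim]; R=cv2.minAreaRect((q[:,:2]*1000).astype(np.float32)); print("rim",R,rim.sum())
k,l,st,c=cv2.connectedComponentsWithStats(o.astype(np.uint8))
for i in range(1,k):
    if st[i,4]>8:
        q=P[l==i]; print(st[i],"mean",q.mean(0).round(4),"zpct",np.percentile(q[:,2],[5,50,95]).round(4)); 
        t=q[q[:,2]>np.percentile(q[:,2],95)-.003]; print("   top rect",cv2.minAreaRect((t[:,:2]*1000).astype(np.float32)))
g=r&~b&~o; q=P[g&(P[...,2]>.03)]; h,e=np.histogram(q[:,2],np.arange(.03,.1,.002)); print(dict(zip((e[:-1]*1000).astype(int),h)))
q=P[r&(abs(P[...,2]-.004)<.003)]
print("bench z",np.median(P[150:230,360:450,2]))
E
```

```text
blue z pct [0.0345 0.038  0.08   0.0843 0.0851 0.0859]
rim ((460.086669921875, 116.59138488769531), (61.749332427978516, 116.55421447753906), 67.83457946777344) 972
[281 116  12   6  41] mean [0.5201 0.0924 0.0385] zpct [0.0374 0.0386 0.0395]
   top rect ((519.9645385742188, 92.24278259277344), (10.724533081054688, 3.8125932216644287), 67.05656433105469)
[242 176   7  37 144] mean [0.4716 0.1429 0.0872] zpct [0.086  0.0873 0.0883]
   top rect ((471.09393310546875, 143.01138305664062), (3.9332451820373535, 31.197978973388672), 67.68704223632812)
[308 182  10  37 129] mean [0.4514 0.0903 0.085 ] zpct [0.0772 0.0866 0.0879]
   top rect ((449.6611328125, 89.84595489501953), (4.127407550811768, 30.887794494628906), 67.19865417480469)
[314 197   2  12  13] mean [0.4479 0.0888 0.0869] zpct [0.0862 0.0869 0.0877]
   top rect ((447.9384765625, 88.74120330810547), (1.005987286567688, 9.299539566040039), 75.06392669677734)
[260 249  25  24 147] mean [0.3977 0.1414 0.0673] zpct [0.0579 0.0689 0.0703]
   top rect ((396.430419921875, 142.5832977294922), (21.777864456176758, 14.042332649230957), 71
[... 489 characters left out ...]
p.int64(50): np.int64(10), np.int64(52): np.int64(13), np.int64(54): np.int64(23), np.int64(56): np.int64(380), np.int64(58): np.int64(480), np.int64(60): np.int64(83), np.int64(62): np.int64(197), np.int64(64): np.int64(58), np.int64(66): np.int64(12), np.int64(68): np.int64(140), np.int64(70): np.int64(29), np.int64(72): np.int64(21), np.int64(74): np.int64(11), np.int64(76): np.int64(6), np.int64(78): np.int64(17), np.int64(80): np.int64(9), np.int64(82): np.int64(15), np.int64(84): np.int64(27), np.int64(86): np.int64(72), np.int64(88): np.int64(31), np.int64(90): np.int64(0), np.int64(92): np.int64(0), np.int64(94): np.int64(0), np.int64(96): np.int64(0)}
bench z -0.00043125169128532814
```

>>> step_arm(steps="0 0 6.1 -0.4 -3.1 0 87; 0 0 0 0 0 20 87; 0 0 0 0 0 20 87; 0 0 0 0 0 20 87; 0 0 0 0 0 20 87; 0 0 0 0 0 20 87; 0 0 0 0 0 20 87; 0 0 0 0 0 20 87; 0 0 0 0 0 15 87; 0 0 0 0 0 5 87")

```text
t: 3.9
position: [0.4599, 0.1162, 0.0616]
ee_rot: [[0.929, -0.371, -0.002], [-0.371, -0.929, -0.0], [-0.002, 0.001, -1.0]]
ft_force: [0.2, 0.5, 1.1]
gripper_width: 0.0869
```

>>> step_arm(steps="0 0 0 0 0 1 75; 0 0 0 0 0 0 68; 0 0 0 0 0 0 64; 0 0 0 0 0 0 60; 0 0 0 0 0 0 58; 0 0 0 0 0 0 55; 0 0 0 0 0 0 55; 0 0 0 0 0 0 55; 0 0 0 0 0 0 55; 0 0 0 0 0 0 55", squeeze=30)

```text
t: 5.15
position: [0.4605, 0.1152, 0.0618]
ee_rot: [[0.928, -0.373, -0.001], [-0.373, -0.928, -0.002], [0.0, 0.002, -1.0]]
ft_force: [-2.9, -5.1, 5.2]
gripper_width: 0.0618
```

>>> step_arm(steps="0 0 0 0 0 -3 55; 0 0 0 0 0 -5 55; 0 0 0 0 0 -7 55; 0 0 0 0 0 -8 55; 0 0 0 0 0 -8 55; 0 0 0 0 0 -8 55; 0 0 0 0 0 -8 55; 0 0 0 0 0 -10 55; 0 0 0 0 0 -12 55; 0 0 0 0 0 -11 55")

```text
t: 6.4
position: [0.4607, 0.1165, 0.1425]
ee_rot: [[0.928, -0.372, 0.0], [-0.372, -0.928, -0.0], [0.0, -0.0, -1.0]]
ft_force: [-0.8, 0.0, -1.4]
gripper_width: 0.0617
```

```bash
python3 - <<'E'
from m import *
o=robot.get_obs()
for k in("t","joint_positions","position","ee_rot","ft_force","torque"): print(k,np.round(o[k],4))
for n in("wrist","top"):
    d=cam(n);cv2.imwrite(f"pics/{n}2.png",d["img"]);np.savez(f"{n}2.npz",P=pts(d),img=d["img"])
E
```

```text
t 6.4
joint_positions [  31.1183    2.9075  -49.1164  111.6795    2.4078   66.4133 -130.7765]
position [0.4607 0.1165 0.1425]
ee_rot [[ 9.281e-01 -3.722e-01  4.000e-04]
 [-3.722e-01 -9.281e-01 -0.000e+00]
 [ 4.000e-04 -1.000e-04 -1.000e+00]]
ft_force [-0.7501  0.0086 -1.4298]
torque [ 0.0141 -0.026  -0.0096]
```

View pics/wrist2.png

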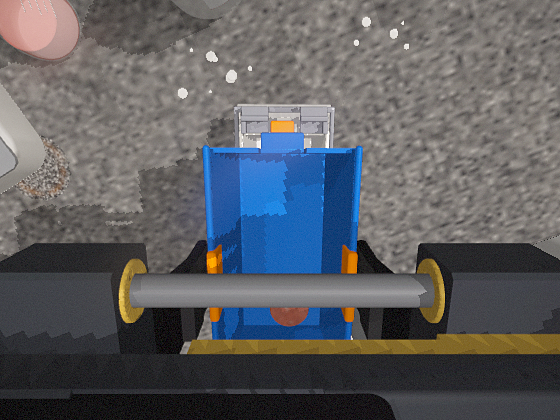

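>>> step_arm(steps="0 0 -10 0 0 0 55; 0 0 -10 0 0 0 55; 0 0 -10 0 0 0 55; 0 0 -10 0 0 0 55; 0 0 -10 0 0 0 55; 0 0 -10 0 0 0 55; 0 0 -10 0 0 0 55; 0 0 -10 0 0 0 55; 0 0 -10 0 0 0 55; 0 0 -10 0 0 0 55")

```text
t: 7.75
position: [0.4603, 0.1163, 0.1413]
ee_rot: [[0.2, 0.98, -0.001], [0.98, -0.2, -0.0], [-0.0, -0.0, -1.0]]
ft_force: [0.2, -0.4, -2.7]
gripper_width: 0.0618
```

>>> step_arm(steps="0 0 -10 0 0 0 55; 0 0 -10 0 0 0 55; 0 0 -10 0 0 0 55; 0 0 -10 0 0 0 55; 0 0 -10 0 0 0 55; 0 0 -10 0 0 0 55; 0 0 -10 0 0 0 55; 0 0 -10 0 0 0 55; 0 0 0 0 0 0 55; 0 0 0 0 0 0 55")

```text
t: 9.0
position: [0.4604, 0.1163, 0.1414]
ee_rot: [[-0.927, 0.375, -0.0], [0.375, 0.927, -0.0], [0.0, -0.0, -1.0]]
ft_force: [1.0, -0.4, -1.0]
gripper_width: 0.0616
```

```bash
python3 - <<'E'
from m import *
o=robot.get_obs()
for k in("t","joint_positions","position","ee_rot","ft_force","torque"): print(k,np.round(o[k],4))
ims=[]
for n in("wrist","top","scene"):
    d=cam(n);cv2.imwrite(f"pics/{n}3.png",d["img"]);np.savez(f"{n}3.npz",P=pts(d),img=d["img"],eye=d["eye"])
    if n!="top":ims.append(d["img"] if n=="wrist" else cv2.resize(d["img"][170:300,200:373],(560,420)))
cv2.imwrite("pics/c3.png",cv2.resize(np.hstack(ims),(800,300)))
E
```

```text
t 9.0
joint_positions [ 38.8471   3.8195 -57.1914 111.5877   3.5     66.3973  48.2856]
position [0.4604 0.1163 0.1414]
ee_rot [[-9.27e-01  3.75e-01 -3.00e-04]
 [ 3.75e-01  9.27e-01 -1.00e-04]
 [ 3.00e-04 -2.00e-04 -1.00e+00]]
ft_force [ 0.9676 -0.4407 -1.0282]
torque [ 0.0802 -0.1861  0.0286]
```

View pics/c3.png

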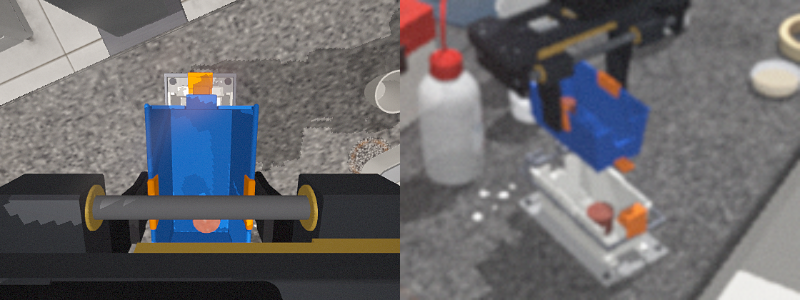

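```bash
python3 - <<'E'
from m import *
o=robot.get_obs();R=np.array(o["ee_rot"]);p=np.array(o["position"])
f=np.load("wrist3.npz");P,img=f["P"],f["img"]
r,b,og=ana(P,img,(60,345,190,370))
T=(P-p)@R*1000   # tool frame mm
for n,m in (("blue",b),("orange",og)):
    k,l,st,c=cv2.connectedComponentsWithStats(m.astype(np.uint8))
    for i in range(1,k):
        if st[i,4]<20: continue
        q=T[l==i]; zw=P[l==i][:,2]*1000
        print(n,st[i],"zw pct",np.percentile(zw,[1,10,50,90,99]).round(1))
        for lo in (range(60,180,10) if n=="blue" else range(50,180,10)):
            s=q[(zw>lo)&(zw<=lo+10)]
            if len(s)>15: print("  z",lo,len(s),"x",np.percentile(s[:,0],[1,50,99]).round(1),"y",np.percentile(s[:,1],[1,50,99]).round(1))
# rails/plate: white
w=r&~b&~og
for lo in(2,46,52,56,60,64):
    s=T[w&(P[...,2]*1000>lo)&(P[...,2]*1000<=lo+4)]
    if len(s)>15: print("w",lo,len(s),np.percentile(s[:,0],[1,50,99]).round(1),np.percentile(s[:,1],[1,50,99]).round(1))
# top cam
f=np.load("top3.npz");P,img=f["P"],f["img"]
r,b,og=ana(P,img,(195,285,205,275))
T=(P-p)@R*1000
k,l,st,c=cv2.connectedComponentsWithStats(og.astype(np.uint8))
for i in range(1,k):
    if st[i,4]>3:print("top",st[i],T[l==i].mean(0).round(1),P[l==i][:,2].mean().round(4))
E
```

```text
blue [  202   133   161   141 18763] zw pct [114.2 114.9 116.5 161.2 165.1]
  z 110 10235 x [-17.2  17.8  48.4] y [-21.6   1.   23.7]
  z 120 1171 x [-13.1  20.7  49.9] y [-23.1  23.8  25.3]
  z 130 1335 x [-8.3 24.1 51.6] y [-24.3  12.5  26.6]
  z 140 2059 x [-3.2 36.5 61.1] y [-25.3   5.   27.8]
  z 150 1869 x [ 2.  40.3 56.2] y [-26.5  11.   29.1]
  z 160 1990 x [15.4 37.6 57. ] y [-29.4 -15.5  32. ]
blue [ 211  307  141   33 3543] zw pct [114.5 115.4 124.7 159.3 164.9]
  z 110 1200 x [-52.6 -49.  -40.1] y [-22.   -6.9  23.3]
  z 120 961 x [-53.5 -52.1 -34.2] y [-23.3   0.7  24.8]
  z 130 313 x [-49.4 -37.7 -27.6] y [-24.7  24.7  26.2]
  z 140 360 x [-41.7 -31.  -21.2] y [-25.7  26.   27.5]
  z 150 376 x [-35.5 -25.5 -17.5] y [-26.9  27.2  28.7]
  z 160 316 x [-28.6 -23.  -18.2] y [-29.7 -26.5  31.6]
orange [263 102  35  29 399] zw pct [ 56.9  68.1  69.3 117.8 118.9]
  z 60 281 x [63.  69.1 74.5] y [-10.4   4.1  11. ]
  z 70 33 x [66.1 72.7 74.5] y [-8.7  4.7 10.1]
  z 110 72 x [61.1 64.5 65.9] y [-4.5 -2.   1.7]
orange [206 245  16  29 359] zw pct [154.4 157.1 166.1 167.6 223.1]
  z 150 71 x [ 1.7  8.1 14.4] y [-26.  -25.7 -25.5]
  z 160 280 x [ 4.9 11.  15.2] y [-29.6 -26.8 -25.6]
orange [341 245  17  29 371] zw pct [153.2 156.  165.6 167.2 222.6]
  z 150 86 x [ 0.7  8.4 14.3] y [27.7 27.9 28.4]
  z 160 279 x [ 4.7 10.6 14.9] y [27.7 29.1 31.9]
orange [341 307  13  15  97] zw pct [159.9 163.8 166.4 167.4 227.4]
  z 160 93 x [-16.3 -14.1 -10.2] y [27.6 29.2 31.7]
orange [209 308  13  13 134] zw pct [160.7 165.4 166.8 167.5 167.9]
  z 160 134 x [-15.8 -12.9  -9.9] y [-29.7 -27.3 -25.7]
w 2 987 [42.  65.6 72.7] [-36.3 -15.3  36.5]
w 46 248 [45.9 70.  75.7] [-34.2 -15.1  34.7]
w 52 215 [46.6 53.5 58.7] [-30.5 -24.2  30.9]
w 56 48 [48.2 59.4 62. ] [-29.9  -7.7  20.7]
w 64 27 [63.1 69.1 76.1] [-10.3  -6.   11.2]
```

>>> step_arm(steps="0 0 0 -2.5 -1.1 0 55; 0 -2.75 0 0 0 0 55; 0 -2.75 0 0 0 0 55; 0 0 0 0.53 0 5.5 55; 0 0 0 0.53 0 5.5 55; 0 0 0 0.53 0 5.5 55; 0 0 0 0.53 0 5.5 55; 0 0 0 0.53 0 5.5 55; 0 0 0 0.53 0 5.5 55; 0 0 0 0 0 0 55")

```text
t: 10.4
position: [0.462, 0.1144, 0.1078]
ee_rot: [[-0.924, 0.372, 0.088], [0.37, 0.928, -0.036], [-0.095, -0.0, -0.996]]
ft_force: [0.4, 0.4, -1.7]
gripper_width: 0.0615
```

```bash
cat > chk.py <<'E'
import sys
from m import *
o=robot.get_obs();R=np.array(o["ee_rot"]);p=np.array(o["position"])
for k in("t","joint_positions","position","ee_rot","ft_force","torque"): print(k,np.round(o[k],4))
yaw=np.radians(-22.0); B=np.array([[-np.cos(yaw),np.sin(yaw),0],[-np.sin(yaw),-np.cos(yaw),0],[0,0,1]])  # cols: tongue dir, base -y, up... 
F=B.T
def loc(P): d=(P-p)*1000; return np.dstack([d[...,0]*-np.cos(yaw)+d[...,1]*-np.sin(yaw), d[...,0]*-np.sin(yaw)+d[...,1]*np.cos(yaw), P[...,2]*1000])
d=cam("wrist");P=pts(d);img=d["img"];cv2.imwrite(f"pics/{sys.argv[1]}.png",img)
L=loc(P); r,b,og=ana(P,img,(40,345,190,370))
k,l,st,c=cv2.connectedComponentsWithStats(og.astype(np.uint8))
for i in range(1,k):
    if st[i,4]<15: continue
    q=L[l==i]; print(st[i])
    for lo in range(40,140,4):
        s=q[(q[:,2]>lo)&(q[:,2]<=lo+4)]
        if len(s)>12: print("  z",lo,len(s),"x",np.percentile(s[:,0],[1,50,99]).round(1),"y",np.percentile(s[:,1],[1,50,99]).round(1))
E
python3 chk.py w4; python3 -c "
import cv2;a=cv2.imread('pics/w4.png');cv2.imwrite('pics/w4c.png',cv2.resize(a[60:210,180:380],(800,600)))"
```

```text
t 10.4
joint_positions [ 38.4493   1.9234 -58.2671 117.1292   6.2042  57.9452  45.2933]
position [0.462  0.1144 0.1078]
ee_rot [[-9.240e-01  3.721e-01  8.780e-02]
 [ 3.704e-01  9.282e-01 -3.550e-02]
 [-9.480e-02 -3.000e-04 -9.955e-01]]
ft_force [ 0.3545  0.3566 -1.7127]
torque [ 0.1424  0.0096 -0.0068]
[ 261   86   43   45 1392]
  z 44 23 x [78.5 78.6 78.6] y [-8.2 -0.4  8.6]
  z 56 141 x [60.4 62.3 78.5] y [-9.2 -2.  10.3]
  z 60 33 x [78.5 78.6 78.6] y [-8.5  0.2 10.1]
  z 64 82 x [64.8 69.9 77.1] y [-9.3  2.6 11.8]
  z 68 1037 x [65.4 72.  78.4] y [-9.1  1.3 12. ]
  z 76 63 x [58.7 62.1 63.3] y [-4.4 -2.7  2. ]
[206 245  16  29 364]
  z 120 52 x [ 3.   9.1 16. ] y [-26.  -25.7 -25.5]
  z 124 49 x [ 4.9 11.6 16.9] y [-26.5 -25.7 -25.5]
  z 128 138 x [ 6.9 14.  17.5] y [-29.8 -26.6 -25.5]
  z 132 113 x [ 8.9 12.4 17.5] y [-29.4 -27.5 -25.7]
[341 245  17  29 370]
  z 116 15 x [ 2.9 10.9 14.4] y [27.7 27.9 28.2]
  z 120 52 x [ 2.2  8.9 15.8] y [27.7 27.9 28.4]
  z 124 56 x [ 4.6 11.9 16.5] y [27.7 28.  29.4]
  z 128 139 x [ 7.6 14.1 17.3] y [27.8 28.9 31.8]
  z 132 102 x [ 8.6 12.2 16.9] y [28.1 29.9 31.8]
[209 308  13  13 135]
  z 132 126 x [-13.5 -10.4  -7.4] y [-29.6 -27.4 -25.6]
[341 308  13  13 116]
  z 132 102 x [-13.6  -9.9  -7.3] y [27.9 29.7 31.9]
```

View pics/w4c.png

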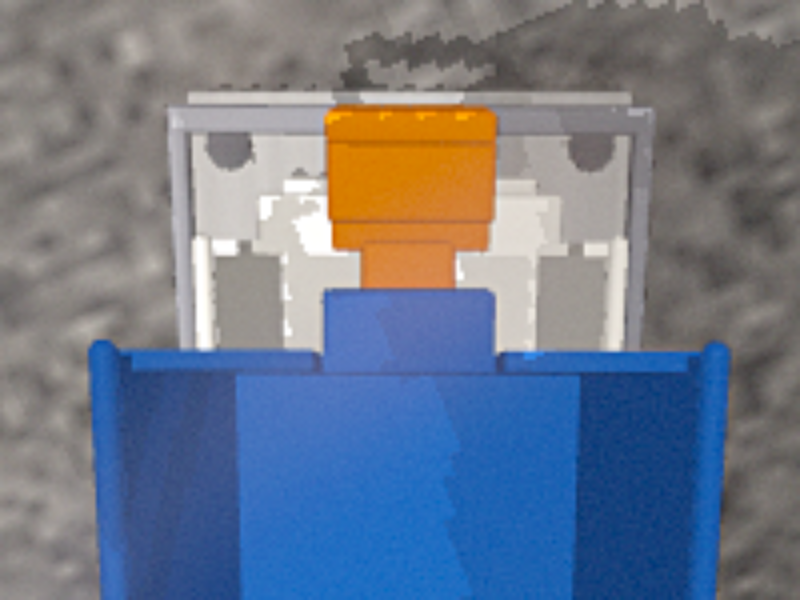

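>>> step_arm(steps="0 0 0 0.24 0 2.49 55; 0 0 0 0.24 0 2.49 55; 0 0 0 0.24 0 2.49 55; 0 0 0 0.24 0 2.49 55; 0 0 0 0.24 0 2.49 55; 0 0 0 0.05 0 0.5 55; 0 0 0 0.05 0 0.5 55; 0 0 0 0.05 0 0.5 55; 0 0 0 0 0 0 55; 0 0 0 0 0 0 55")

```text
t: 11.7
position: [0.4625, 0.1144, 0.0944]
ee_rot: [[-0.924, 0.372, 0.089], [0.371, 0.928, -0.036], [-0.096, -0.0, -0.995]]
ft_force: [0.4, 0.5, -1.5]
gripper_width: 0.0616
```

>>> step_arm(steps="0 0 0 0.03 0 0.3 55; 0 0 0 0.03 0 0.3 55; 0 0 0 0.03 0 0.3 55; 0 0 0 0.03 0 0.3 55; 0 0 0 0.03 0 0.3 55; 0 0 0 0.03 0 0.3 55; 0 0 0 0 0 0 55; 0 0 0 0 0 0 55; 0 0 0 0 0 0 55; 0 0 0 0 0 0 55")

```text
t: 12.95
position: [0.4624, 0.1144, 0.0926]
ee_rot: [[-0.924, 0.372, 0.089], [0.371, 0.928, -0.036], [-0.096, -0.0, -0.995]]
ft_force: [-0.4, 1.1, -1.4]
gripper_width: 0.0618
```

>>> step_arm(steps="0 0 0 0.03 0 0.3 55; 0 0 0 0.03 0 0.3 55; 0 0 0 0.03 0 0.3 55; 0 0 0 0.03 0 0.3 55; 0 0 0 0.03 0 0.3 55; 0 0 0 0 0 0 55; 0 0 0 0 0 0 55; 0 0 0 0 0 0 55; 0 0 0 0 0 0 55; 0 0 0 0 0 0 55")

```text
t: 14.2
position: [0.4629, 0.1143, 0.0914]
ee_rot: [[-0.924, 0.372, 0.09], [0.371, 0.928, -0.036], [-0.097, 0.0, -0.995]]
ft_force: [-0.0, -1.0, 5.2]
gripper_width: 0.0621
```

>>> step_arm(steps="0 0 0 -0.05 0 -0.5 55; 0 0 0 1 0 -0.1 55; 0 0 0 1 0 -0.1 55; 0 0 0 1 0 -0.1 55; 0 0 0 1 0 -0.1 55; 0 0 0 1 0 -0.1 55; 0 0 0 1 0 -0.1 55; 0 0 0 0 0 0 55; 0 0 0 0 0 0 55; 0 0 0 0 0 0 55")

```text
t: 15.45
position: [0.4569, 0.1168, 0.0916]
ee_rot: [[-0.924, 0.372, 0.089], [0.371, 0.928, -0.036], [-0.096, 0.0, -0.995]]
ft_force: [3.0, -1.4, 3.6]
gripper_width: 0.0616
```

```bash
python3 chk.py w5|grep -v "z 1[23]"; python3 -c "
import cv2;a=cv2.imread('pics/w5.png');cv2.imwrite('pics/w5c.png',cv2.resize(a[60:210,180:380],(800,600)))"
```

```text
t 15.45
joint_positions [ 37.8447   2.8982 -58.5417 118.6658   7.4566  55.9733  43.5995]
position [0.4569 0.1168 0.0916]
ee_rot [[-9.239e-01  3.723e-01  8.890e-02]
 [ 3.705e-01  9.281e-01 -3.560e-02]
 [-9.580e-02  1.000e-04 -9.954e-01]]
ft_force [ 2.9745 -1.3861  3.6252]
torque [ 0.0376 -0.4968 -0.0185]
[ 259   98   46   34 1071]
  z 48 15 x [72.8 72.8 72.9] y [-7.8  5.4 11. ]
  z 52 25 x [72.9 72.9 73. ] y [-8.8 -0.8 10.3]
  z 56 32 x [62.1 72.9 72.9] y [-9.4  2.  11.1]
  z 64 94 x [59.8 68.6 73. ] y [-9.3  0.6 10.9]
  z 68 875 x [60.  67.5 72.7] y [-9.3 -1.6 11.5]
[206 245  16  29 363]
  z 104 51 x [ 3.  10.1 15.9] y [-26.  -25.7 -25.6]
  z 108 48 x [ 5.4 11.3 16.7] y [-26.6 -25.7 -25.4]
  z 112 163 x [ 7.5 14.  17.2] y [-29.8 -26.7 -25.4]
  z 116 87 x [ 8.8 12.3 17.1] y [-29.5 -27.6 -26. ]
[341 245  17  29 369]
  z 100 16 x [ 1.6 10.6 14.4] y [27.8 28.  33.4]
  z 104 54 x [ 2.5  9.5 15.7] y [27.7 27.9 28.4]
  z 108 54 x [ 4.7 11.5 16.5] y [27.8 27.9 28.8]
  z 112 171 x [ 7.4 13.5 17.3] y [27.8 29.1 31.9]
  z 116 67 x [ 8.8 11.8 17.1] y [28.1 29.9 31.7]
[341 307  13  15 130]
  z 116 116 x [-14.  -10.2  -7.2] y [27.8 29.8 31.8]
[209 308  13  13 135]
  z 116 125 x [-13.9 -10.4  -7.3] y [-29.7 -27.4 -25.6]
```

View pics/w5c.png

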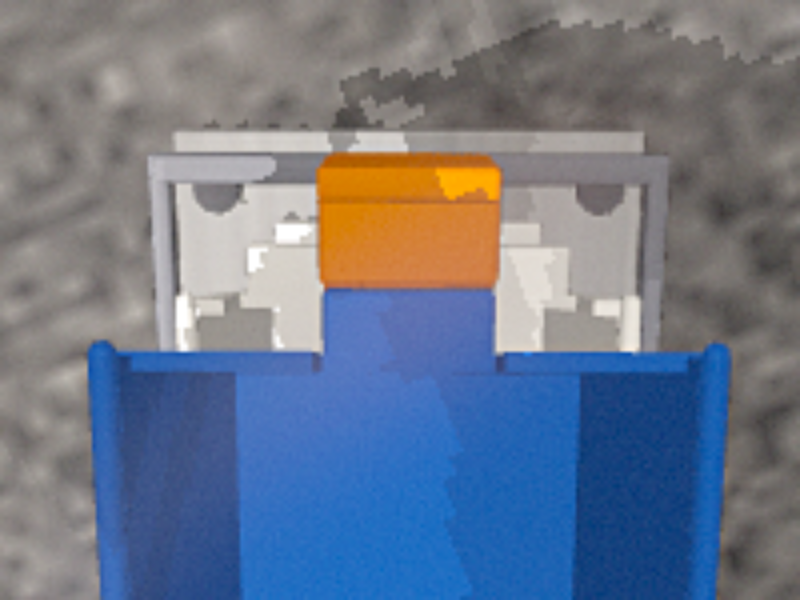

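>>> step_arm(steps="0 0 0 0 0 -0.2 55; 0 0 0 0.4 0 -0.04 55; 0 0 0 0.4 0 -0.04 55; 0 0 0 0.4 0 -0.04 55; 0 0 0 0.4 0 -0.04 55; 0 0 0 0 0 0 55; 0 0 0 0 0 0 55; 0 0 0 0 0 0 55; 0 0 0 0 0 0 55; 0 0 0 0 0 0 55")

```text
t: 16.75
position: [0.4551, 0.1172, 0.0917]
ee_rot: [[-0.924, 0.372, 0.089], [0.371, 0.928, -0.036], [-0.096, -0.0, -0.995]]
ft_force: [2.1, -0.3, 2.2]
gripper_width: 0.0615
```

>>> step_arm(steps="0 0 0 0.4 0 -0.04 55; 0 0 0 0.4 0 -0.04 55; 0 0 0 0.4 0 -0.04 55; 0 0 0 0.4 0 -0.04 55; 0 0 0 0 0 0 55; 0 0 0 0 0 0 55; 0 0 0 0 0 0 55; 0 0 0 0 0 0 55; 0 0 0 0 0 0 55; 0 0 0 0 0 0 55")

```text
t: 18.0
position: [0.4543, 0.1176, 0.092]
ee_rot: [[-0.924, 0.372, 0.09], [0.371, 0.928, -0.036], [-0.097, 0.0, -0.995]]
ft_force: [3.7, -3.0, 0.9]
gripper_width: 0.062
```

>>> step_arm(steps="0 0 0 -1.1 0 0.1 55; 0 0 0 -1.1 0 0.1 55; 0 0.55 0 -0.27 0 0.64 55; 0 0.55 0 -0.27 0 0.64 55; 0 0.55 0 -0.27 0 0.64 55; 0 0.55 0 -0.27 0 0.64 55; 0 0.55 0 -0.27 0 0.64 55; 0 0.55 0 -0.27 0 0.64 55; 0 0 0 0 0 0 55; 0 0 0 0 0 0 55")

```text
t: 19.25
position: [0.4577, 0.1162, 0.088]
ee_rot: [[-0.927, 0.372, 0.036], [0.372, 0.928, -0.014], [-0.038, -0.0, -0.999]]
ft_force: [-1.5, 0.5, 0.2]
gripper_width: 0.0618
```

>>> step_arm(steps="0 0.4 0 -0.19 0 0.46 55; 0 0.4 0 -0.19 0 0.46 55; 0 0.4 0 -0.19 0 0.46 55; 0 0.3 0 -0.15 0 0.35 55; 0 0 0 0 0 0 55; 0 0 0 0 0 0 55; 0 0 0 0 0 0 55; 0 0 0 0 0 0 55; 0 0 0 0 0 0 55; 0 0 0 0 0 0 55")

```text
t: 20.5
position: [0.4585, 0.116, 0.0864]
ee_rot: [[-0.928, 0.372, 0.012], [0.372, 0.928, -0.005], [-0.012, -0.0, -1.0]]
ft_force: [-0.1, -0.9, 1.4]
gripper_width: 0.0616
```

>>> step_arm(steps="0 0.15 0 -0.07 0 0.17 55; 0 0.15 0 -0.07 0 0.17 55; 0 0.15 0 -0.07 0 0.17 55; 0 0.15 0 -0.07 0 0.17 55; 0 0 0 0 0 0 55; 0 0 0 0 0 0 55; 0 0 0 0 0 0 55; 0 0 0 0 0 0 55; 0 0 0 0 0 0 55; 0 0 0 0 0 0 55")

```text
t: 21.75
position: [0.4586, 0.1159, 0.086]
ee_rot: [[-0.928, 0.372, 0.001], [0.372, 0.928, -0.001], [-0.002, -0.001, -1.0]]
ft_force: [-3.1, -0.4, 5.9]
gripper_width: 0.0621
```

```bash
python3 chk.py w6|grep -v "z [6-9]\|z 1"; python3 - <<'E'
from m import *
d=cam("scene");cv2.imwrite("pics/s6.png",d["img"])
a=cv2.resize(d["img"][190:310,210:370],(560,420),interpolation=cv2.INTER_CUBIC)
w=cv2.imread("pics/w6.png")
cv2.imwrite("pics/c6.png",cv2.resize(np.hstack([a,w]),(800,300)))
E
```

```text
t 21.75
joint_positions [ 37.2871   9.0218 -57.5546 115.2722   8.883   60.1097  43.7581]
position [0.4586 0.1159 0.086 ]
ee_rot [[-9.282e-01  3.722e-01  1.300e-03]
 [ 3.722e-01  9.282e-01 -1.200e-03]
 [-1.700e-03 -6.000e-04 -1.000e+00]]
ft_force [-3.1237 -0.4187  5.9143]
torque [-0.2406  0.4509  0.0285]
[282 102  18   1  18]
[260 105  45  26 356]
[206 245  16  29 363]
[341 245  17  29 371]
[341 307  13  14 106]
[209 308  13  13 135]
```

View pics/c6.png

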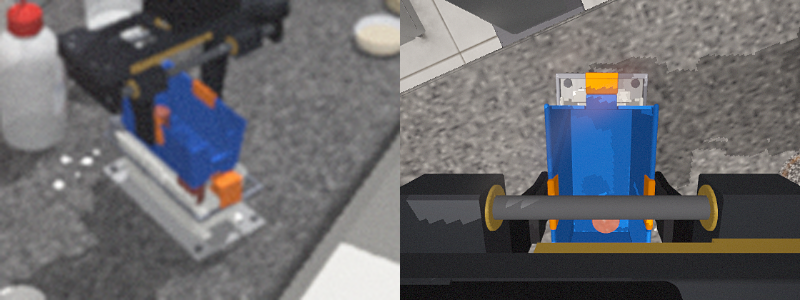

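```bash
cat > tilt.py <<'E'
from m import *
import sys
o=robot.get_obs();p=np.array(o["position"]);R=np.array(o["ee_rot"]);print(np.round(o["t"],2),o["position"].round(4),o["ft_force"].round(1))
d=cam(sys.argv[1]);P=pts(d);r,b,og=ana(P,d["img"],(60,345,190,370) if sys.argv[1]=="wrist" else (195,285,205,275))
z=float(sys.argv[2])
m=b&(abs(P[...,2]-z)<.006);q=P[m]
for _ in range(3):
    c,*_x=np.linalg.lstsq(np.c_[q[:,:2]-[.46,.116],np.ones(len(q))],q[:,2],rcond=None)
    e=q[:,2]-np.c_[q[:,:2]-[.46,.116],np.ones(len(q))]@c; q=q[abs(e)<.0012]
u=np.array([-.927,.375]);print("floor n",len(q),"z0",c[2].round(4),"slope tongue dir deg",np.degrees(c[:2]@u).round(2),"lateral",np.degrees(c[:2]@[.375,.927]).round(2))
E
python3 tilt.py wrist 0.061
```

```text
21.85 [0.4586 0.1159 0.0861] [-3.7 -0.4  5.1]
floor n 9210 z0 0.0603 slope tongue dir deg -0.31 lateral -0.13
```

>>> step_arm(steps="0 0 0 0 0 -0.2 55; 0 0 0 0 0 0 61; 0 0 0 0 0 0 63; 0 0 0 0 0 0 66; 0 0 0 0 0 0 72; 0 0 0 0 0 0 80; 0 0 0 0 0 0 87; 0 0 0 0 0 0 87; 0 0 0 0 0 0 87; 0 0 0 0 0 0 87")

```text
t: 23.15
position: [0.4586, 0.1159, 0.0859]
ee_rot: [[-0.928, 0.372, 0.002], [0.372, 0.928, -0.001], [-0.002, -0.0, -1.0]]
ft_force: [0.7, 0.7, 0.4]
gripper_width: 0.0867
```

```bash
python3 tilt.py wrist 0.061; python3 -c "
from station import robot;print(robot.get_obs()['gripper_width'])"; python3 chk.py w7|tail -22
```

```text
23.15 [0.4586 0.1159 0.0859] [0.7 0.7 0.4]
floor n 9198 z0 0.0604 slope tongue dir deg -0.35 lateral 0.05
0.08671725521912566
torque [ 0.044  -0.0844 -0.0157]
[260 101  45  30 468]
  z 64 35 x [61.8 66.1 70.7] y [-9.3 -1.1 12. ]
  z 68 431 x [61.4 66.6 74.4] y [-9.3  3.2 11.9]
[206 245  16  29 370]
  z 96 22 x [ 1.1  9.4 13.6] y [-26.2 -25.9 -25.8]
  z 100 45 x [ 1.6  8.1 14.8] y [-26.3 -25.9 -25.7]
  z 104 55 x [ 3.8 10.7 14.8] y [-27.1 -25.9 -25.7]
  z 108 194 x [ 5.9 10.9 15. ] y [-29.8 -27.4 -25.7]
  z 112 41 x [ 6.8 11.2 14.4] y [-29.4 -27.6 -26.1]
[341 245  16  29 362]
  z 96 26 x [ 1.   6.6 13.8] y [27.5 27.8 28. ]
  z 100 49 x [ 2.4  9.1 14.6] y [27.6 27.8 28.2]
  z 104 50 x [ 3.5 10.4 14.8] y [27.5 27.8 28.7]
  z 108 198 x [ 5.9 11.1 15.1] y [27.6 29.2 31.7]
  z 112 34 x [ 7.  10.5 14.4] y [28.2 29.9 31.3]
[341 307  13  15 115]
  z 108 85 x [-16.6 -13.6 -10.3] y [27.6 29.  31.5]
  z 112 17 x [-15.7 -13.3  -9.6] y [28.5 30.2 31.3]
[209 308  13  14 137]
  z 108 111 x [-16.3 -13.   -9.8] y [-29.7 -27.4 -25.8]
  z 112 21 x [-15.4 -12.6  -9.5] y [-29.2 -27.9 -26.7]
```

>>> step_arm(steps="0 0 0 0 0 -3 87; 0 0 0 0 0 -8 87; 0 0 0 0 0 -15 87; 0 0 0 0 0 -20 87; 0 0 0 0 0 -20 87; 0 0 0 0 0 -20 87; 0 0 0 0 0 -20 87; 0 0 0 0 0 -20 87; 0 0 0 0 0 0 87; 0 0 0 0 0 0 87")

```text
t: 24.5
position: [0.4581, 0.116, 0.2116]
ee_rot: [[-0.928, 0.372, 0.001], [0.372, 0.928, -0.001], [-0.002, -0.001, -1.0]]
ft_force: [-0.8, -1.0, -0.0]
gripper_width: 0.0873
```

```bash
python3 tilt.py wrist 0.061; python3 - <<'E'
from m import *
w=cam("wrist");d=cam("scene");a=cv2.resize(d["img"][200:305,225:365],(560,420),interpolation=cv2.INTER_CUBIC)
cv2.imwrite("pics/c8.png",cv2.resize(np.hstack([a,w["img"]]),(800,300)))
P=pts(w);r,b,og=ana(P,w["img"],(40,345,150,420))
q=P[b&(P[...,2]>.103)];print(cv2.minAreaRect((q[:,:2]*1000).astype(np.float32)))
k,l,st,c=cv2.connectedComponentsWithStats(og.astype(np.uint8))
for i in range(1,k):
    if st[i,4]>30:
        q=P[l==i];print(st[i],np.median(q,0).round(4))
E
```

```text
24.5 [0.4581 0.116  0.2116] [-0.8 -1.  -0. ]
floor n 4363 z0 0.0603 slope tongue dir deg -0.15 lateral 0.08
((459.7829284667969, 121.54753112792969), (97.7140884399414, 113.23377990722656), 67.98675537109375)
[269 106  27  18 265] [0.3968 0.1433 0.069 ]
[241 189   7  40 109] [0.4503 0.091  0.1111]
[316 188   8  42 213] [0.4667 0.1441 0.1111]
```

View pics/c8.png

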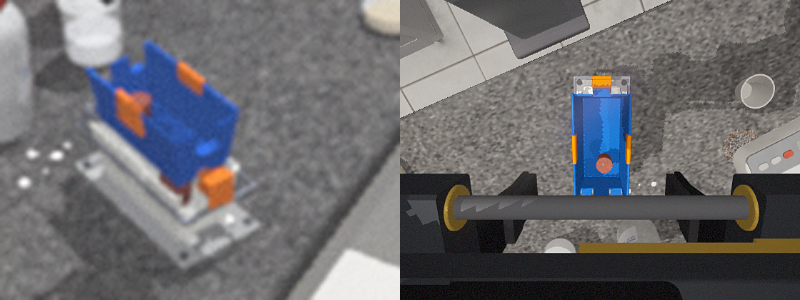

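```bash
python3 -c "
from station import robot;print(robot.hand_in())"
```

```text
the job is handed in; nothing more can be done
None
```

The blue tray is stacked on the yoke, half round and let go, and I handed the job in at about 24.6 s. The hand-in gave no verdict.

**What I did:**
- I gripped the tray by its blocks with 30 N, lifted it straight out and turned it 180°.
- I tilted the tongue end down 5.5° and lowered the tip until it touched the keeper ledge, with about 7 N of contact.
- I slid the tongue in under the roof until it met the back face at about 5 N, then drew it back about 1.8 mm.
- I pivoted the feet down inside the stops, which took about 7 N, then opened the fingers and raised the arm clear.

**What the last checks showed:**
- **Yoke height:** touch on the ledge gave h about 7.5 mm. The seated tray and the camera both gave about 8 mm.
- **Level:** the fitted tray floor is within 0.4° in every reading after release (limit 1.7°).
- **Tongue:** the camera put the tip at its nominal place under the roof, to about 1 mm, and sideways alignment was also within about 1 mm.
- **Stoppers:** both are visible in their trays.
- **Feet:** I did not see them directly. That they are inside the stops follows from the tray being level at the expected height.
- **Bystanders:** I did not measure their positions at the end, but no unexpected force showed up in any reading.
- **Unusable check:** the last rim outline fit was spoiled because the gripper hid part of the tray, so I left it out. Nothing else disagreed beyond the roughly 0.5 mm spread in height.

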